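# Check the bench balance with the large weight

### The job

Do the daily check of the lab balance: first take the crucible off its pan and stand it upright on the blue tile, then gently set the larger brass weight upright on the pan, centred inside the printed ring, and let go. With the weight resting there, press the green key fully down and release it. Drop nothing, never push the pan down onto its stop, and leave the small weight, the jar and the slide box where they are.

Things in the scene. Friction and masses are not known exactly. Their poses are not given: they have to be found in the camera images.
- balance: cream bench balance, 275 x 200 mm, fixed to the bench. Origin on the bench; z up, x from its front (display and key, towards the robot) to its back. Rear housing (x -60 to 120 mm) 50 mm high, front console (x -155 to -60 mm) 35 mm high
- pan_top (a point): centre of the top of the steel pan, a 130 mm disc 5 mm thick, 35 mm behind the balance's origin, 75 mm above the bench when empty; it moves down with the pan. A thin black ring of 56 mm inner diameter is printed round it
- pan (a joint): how far the pan has sunk, m: 0 empty, about 0.008 under the large weight alone, stop at 0.016. Spring 600 N/m, damped
- key (a joint): how far the green key is pressed, m: 0 released, 0.006 fully down (about 5 N)
- key_top (a point): centre of the top of the round green key (26 mm across, presses straight down, springs back) on the balance's front console, 105 mm in front of and 60 mm left (+y) of the balance's origin
- crucible: white porcelain crucible, open at the top, 42 mm high, 30 mm across the foot, 42 mm at 16 mm up, widening to 46 mm at the rim, wall 3 mm, about 50 g. Origin centre of underside, z up. It starts on the pan
- tile: blue ceramic tile, 110 x 110 x 8 mm, fixed flat on the bench; origin centre of underside, top 8 mm higher
- tray: dark wooden weight tray, a flat slab 180 (its x) x 90 (its y) x 12 mm, fixed; origin centre of underside. The two weights stand on it, side by side along its x, about 90 mm apart
- weight_500: larger brass check weight, 500 g: cylinder 38 mm across up to 46 mm high, then a narrow neck and a knob 26 mm across from 55 to 68 mm. Origin centre of underside, z up
- weight_200: smaller brass check weight, 200 g: cylinder 28 mm across up to 32 mm, knob 20 mm across up to 48 mm high. Origin centre of underside. Not to be moved
- jar: amber jar with orange cap, 60 mm across, 110 mm high, beside the balance; origin centre of underside. Not to be moved
- slide_box: yellow closed slide box, 60 x 80 x 32 mm, lying beside the balance; origin centre of underside. Not to be moved

How it is judged:
On the way, in this order (a step that is already met when the one before it is completed fails the run):
1. the crucible stands upright and released on the blue tile (x of crucible in the frame of tile between -0.042 and 0.042 m and y of crucible in the frame of tile between -0.042 and 0.042 m and z of crucible in the frame of tile between 0.004 and 0.012 m and angle between crucible's own z axis and vertical below 0.1 rad and linear speed of crucible below 0.02 m/s and contact force between crucible and the fingers below 0.05 N), for 0.2 s.
2. the large weight stands centred on the pan, released and at rest (all of step 1 and horizontal distance between weight_500 and pan_top below 0.009 m and z of weight_500 in the frame of pan_top between -0.003 and 0.003 m and angle between weight_500's own z axis and vertical below 0.1 rad and value of joint pan between 0.0065 and 0.0105 m and linear speed of weight_500 below 0.02 m/s and contact force between weight_500 and the fingers below 0.05 N), for 0.3 s.
3. the green key is pressed fully down while the weight stands centred on the pan (all of step 2 and value of joint key above 0.0048 m), for 0.05 s.
At the end, for the whole second after the job is handed in: Crucible upright on the blue tile, foot wholly on it (within 42 mm of its centre along each side); large weight upright on the pan, within 9 mm of its centre, pan sunk 6.5 to 10.5 mm by it alone; both at rest and released; key up again (all of step 2 and value of joint key below 0.0015 m); the robot touches nothing.
It fails at once if the large weight or the crucible is dropped: it falls unheld faster than 0.6 m/s ((linear speed of weight_500 above 0.6 m/s and contact force between weight_500 and the fingers below 0.05 N) or (linear speed of crucible above 0.6 m/s and contact force between crucible and the fingers below 0.05 N)).
It fails at once if the pan is driven onto its stop (sunk more than 14.5 mm) (value of joint pan above 0.0145 m).
It fails at once if the crucible or the large weight is tipped by more than 0.7 rad (angle between any of crucible, weight_500's own z axis and vertical above 0.7 rad).
It fails at once if the small weight, the jar or the slide box is moved more than 15 mm (distance of any of weight_200, jar, slide_box from where it was at the start of the episode above 0.015 m).
It also fails if it takes over 72 s, if anything falls off the work surface, if the arm or the gripper's body presses on something with over 40 N, if the wrist force passes 120 N, or if a joint passes its speed limit or range.

### The arm

A 7-joint arm with a two-finger parallel gripper is mounted at the origin on the work surface. World frame = base frame: x ahead of the robot, y to its left, z up, the work surface at z = 0. Lengths are in m, angles in rad, forces in N, time in s.
With the tool pointing down it reaches from about 0.4 to 0.925 m from the base axis. Payload 4.1 kg.
Tool frame: the origin (TCP) lies midway between the tips of the shut fingers; the grasp point (between the pads) lies 19 mm behind it (bot.grip_depth is the distance from the TCP to the grasp point, in m); z points along the fingers, y is the line along which they close (so a half turn about z gives the same grasp; the last joint's range is limited). The gripper opens to 85 mm and grips with 20 to 120 N. Pads are 22 mm wide; open, the fingers measure 114 mm over their backs; the gripper's body (76 mm by 85 mm) begins 54 mm behind the grasp point. The pads swing forward as they close: fully open they stand 13 mm farther back than shut.
Start: joints at [-1.317, 0.398, 0.045, 1.537, -0.019, 1.207, -0.051], TCP at [0.225, 0.61, 0.207] pointing down, gripper open.
Joint ranges: [-2.82, 2.82], [-0.49, 2.23], [-1.37, 1.46], [0, 2.46], [-1.36, 4.5], [0.23, 2], [-2.94, 2.94]. Speed limits (rad/s): [2.57, 2.57, 3.14, 3.14, 3.14, 3.14, 3.14].

### API

Orientations are given as a unit quaternion [x, y, z, w].
In Python, from bench import bot, viewer gives the robot as it stands. The module is installed in compiled form; this text tells all that it offers.
- The arm moves only by the tool arm_command, never from a script. Its argument "rows" is one flat list of numbers, 5 for each row, row after row: the shift along the world's x, y, z in units of 25 mm (1.0 is 25 mm), then the turn about the world's z in units of 5 degrees (1.0 is 5 degrees), then the opening, from 0 (shut) to 1 (fully open). A call has 1 to 5 rows; each row is the pose to reach, as a shift and turn from the pose commanded when the call began; what a row does not reach only later rows make up. A row lasts 1/10 s, in which the tool goes at most 50 mm and 8.59 degrees, less where a joint would pass 70% of its speed; a pose out of reach is approached as far as the arm can. A call with a gripper value outside its range is refused whole. The fingers move at their own pace and stop on an object; the grip force is fixed at half the most. Time passes only in rows, so rows that repeat a pose let the fingers close. It gives the time, the measured TCP pose, the force, the opening and the grip force at its end, in the units of the state.
- bot.read_state(): the state, without advancing time (a new reading comes with each control period).
- viewer.snapshot(name): name is "scene" or "side" or "wrist"; returns (picture, depth): 420x560x3 uint8, red, green, blue; 420x560 float32, m along the optical axis (not along the pixel's ray), 0 where there is no reading.
- viewer.camera_params(name): a dict with "vertical_fov" (degrees; the focal length in pixels is half the picture's height over the tangent of half this angle, whatever the lens; pixels are square), "cx", "cy" (the principal point, pixels), "R" (3x3) and "t" (3): a world point X has camera coordinates R X + t. Camera axes: x right, y down, z forward; pixel columns grow to the right and rows downward; lengths in m; the calibration is good to about 2 mm. A picture is of the moment at which its call begins: read the wrist's pose just before it. camera_params takes no time and is no camera call; for the wrist camera it gives the pose at the moment of the call.
- bot.job_done(): hands the job in; it is judged then, once.
Trained networks look in the newest picture that a camera, given by its name, has taken for a name from the list of things; names that differ only in an ending like _2 or _b are one class to them, and where a whole thing is asked for, a point or a joint stands for the part that bears it (a point fixed in the world has none). Each returns a list of dicts, best first, with "confidence" (0 to 1); they miss things now and then, are a little off and sometimes report something else, mostly with a low value. They report only what shows in the picture. A call takes as long as a camera call.
- viewer.boxes_of(camera, query): "location" ([column, row] in pixels, amid what is visible of it).
The state is a dict: "t": time; "joints": joint angles; "qvel": joint speeds; "joint_efforts": joint torques, N m; "tcp_pos": TCP position; "tcp_rot": TCP orientation; "force": force on the tool from outside, world axes, zero at the start; "torque": the same for the moment, N m; "opening": finger opening in m; "gripper_force": force on a finger pad.
Only numpy, scipy, OpenCV 4.12 (cv2) and the standard library are available. Lean on these libraries where they do the work, as an engineer would, in place of code of your own. Each camera call takes 0.05 s, during which the arm holds its last target. There are 200 camera calls.

## Working session

There is one attempt and no reset: what is moved stays moved. The work goes in short steps, Python scripts to look and compute and a tool call to move; the robot and the scene stay as the last step left them, time stands still between calls to the robot, and variables do not carry over. Pictures are saved under pics/ and viewed, at most 10 in all, crops included, and the job is handed in when it is done.

Besides the shell and the picture viewer there is one more tool, called after "Request:" in YAML: its name, and indented under it one key for each argument. arm_command: Moves the arm, as the interface text tells. Its arguments: {"type":"object","properties":{"rows":{"type":"array","items":{"type":"number"}}},"required":["rows"]}

```bash
mkdir -p pics
cat > h.py <<'E'
import numpy as np, cv2
from bench import bot, viewer
def P(c):
    p=viewer.camera_params(c); f=210/np.tan(np.radians(p['vertical_fov'])/2)
    return f,p['cx'],p['cy'],np.array(p['R']),np.array(p['t'])
def world(c,uv,z,p=None):
    f,cx,cy,R,t=p or P(c)
    return R.T@(np.array([(uv[0]-cx)/f*z,(uv[1]-cy)/f*z,z])-t)
def cloud(c,d,p=None):
    f,cx,cy,R,t=p or P(c)
    v,u=np.mgrid[:420,:560]; X=np.stack([(u-cx)/f*d,(v-cy)/f*d,d],-1)
    return (X-t)@R
def save(n,im): cv2.imwrite('pics/'+n,cv2.cvtColor(im,cv2.COLOR_RGB2BGR))
E
python3 - <<'E'
from h import *
s=bot.read_state(); print(s['t'],s['tcp_pos'],s['tcp_rot'],s['opening'],s['force'])
ims=[]
for c in ['scene','side']:
    p=P(c); im,d=viewer.snapshot(c); W=cloud(c,d,p); np.savez(c+'.npz',im=im,d=d,W=W)
    ims.append(im)
    print(c,'cam at',(-p[3].T@p[4]).round(3))
    for q in ['crucible','weight_500','weight_200','tile','tray','jar','slide_box','pan_top','key_top','balance']:
        r=viewer.boxes_of(c,q)[:2]
        for b in r:
            u,v=[int(round(x)) for x in b['location']]
            print(q,round(b['confidence'],2),u,v,W[min(v,419),min(u,559)].round(3),d[min(v,419),min(u,559)].round(3))
save('a.png',ims[0]);save('b.png',ims[1])
E
```

```text
0.0 [0.22433744 0.60933165 0.20626272] [ 1.75419630e-01  9.84493263e-01 -9.79230874e-04 -1.01000304e-04] 0.085249344683427 [ 0.11772843 -0.54308532  0.35734305]
scene cam at [ 0.952 -0.482  0.749]
crucible 0.58 303 220 [0.603 0.01  0.093] 0.889
crucible 0.5 303 240 [ 0.631 -0.027  0.077] 0.868
weight_500 0.75 180 319 [ 0.545 -0.324  0.046] 0.77
weight_500 0.73 146 294 [ 0.453 -0.333  0.059] 0.797
weight_200 0.75 180 319 [ 0.545 -0.324  0.046] 0.77
weight_200 0.73 146 294 [ 0.453 -0.333  0.059] 0.797
tile 0.79 341 157 [0.492 0.358 0.009] 1.186
tray 0.84 169 318 [ 0.505 -0.329  0.011] 0.81
jar 0.68 238 326 [ 0.672 -0.28   0.103] 0.695
jar 0.2 167 317 [ 0.5   -0.33   0.012] 0.811
slide_box 0.77 376 199 [0.678 0.235 0.033] 1.018
pan_top 0.86 304 241 [ 0.634 -0.027  0.075] 0.869
key_top 0.66 342 157 [0.494 0.36  0.008] 1.186
key_top 0.51 270 201 [0.477 0.038 0.057] 0.986
balance 0.78 285 240 [ 0.598 -0.052  0.076] 0.87
side cam at [ 0.337 -0.821  0.6  ]
crucible 0.63 315 196 [ 0.601 -0.022  0.104] 0.973
weight_500 0.66 276 336 [ 0.436 -0.344  0.055] 0.701
weight_500 0.62 333 321 [ 0.538 -0.327  0.045] 0.739
weight_200 0.66 276 336 [ 0.436 -0.344  0.055] 0.701
weight_200 0.62 333 321 [ 0.538 -0.327  0.045] 0.739
tile 0.83 243 166 [0.498 0.355 0.008] 1.316
tray 0.8 305 345 [ 0.486 -0.338  0.013] 0.738
jar 0.71 380 277 [ 0.638 -0.283  0.082] 0.775
slide_box 0.6 312 174 [0.668 0.213 0.029] 1.22
pan_top 0.82 321 207 [ 0.615 -0.023  0.073] 0.991
key_top 0.48 254 208 [0.474 0.038 0.057] 1.023
balance 0.63 297 228 [ 0.551 -0.055  0.049] 0.964
```

View pics/a.png

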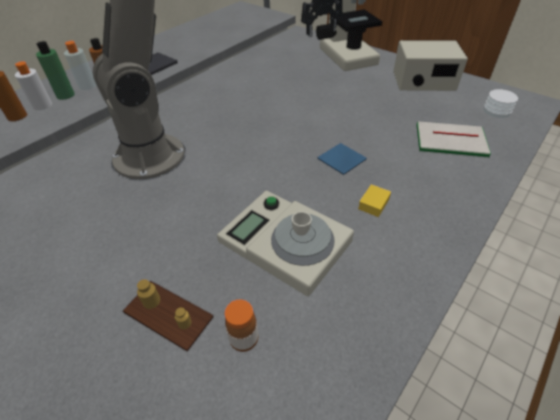

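View pics/b.png

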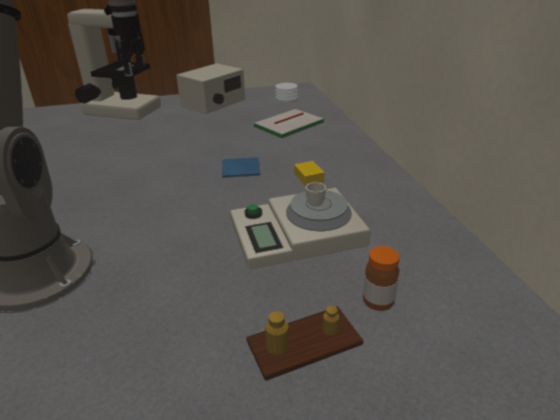

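Both pictures show the scene clearly. In "scene", the crucible is at (302,222) on the pan, the large weight at (147,294), the small weight at (182,318), the tile at (342,158) and the key at (271,202). In "side", the crucible is at (316,195), the large weight at (277,333) and the key at (254,211).

Run:
```python
from h import *
def mid(Q): 
    r=cv2.minEnclosingCircle((Q[:,:2]*1000).astype(np.float32)); return np.round(r[0],1),round(r[1],1)
for c in ['scene','side']:
    z=np.load(c+'.npz'); im,W=z['im'],z['W']; X,Y,Z=W[...,0],W[...,1],W[...,2]
    hsv=cv2.cvtColor(im,cv2.COLOR_RGB2HSV); H,S,V=[hsv[...,i].astype(int) for i in range(3)]
    def near(x,y,r): return (np.hypot(X-x,Y-y)<r)&(z['d']>0)
    print(c)
    m=near(.6,-.02,.1)&(Z>.085); print(' crucible all',m.sum(),mid(W[m]),Z[m].max().round(4)); m&=Z>.108; print(' rim',m.sum(),mid(W[m]),np.median(Z[m]))
    m=near(.62,-.025,.08)&(Z>.068)&(Z<.08); print(' pan',m.sum(),mid(W[m]),np.median(Z[m]).round(4))
    m=near(.475,.04,.04)&(H>40)&(H<85)&(S>110); print(' key',m.sum(),mid(W[m]),np.percentile(Z[m],[5,50,95]).round(4))
    m=near(.493,.358,.12)&(H>95)&(H<125)&(S>110)&(Z<.03);q=cv2.minAreaRect((W[m][:,:2]*1000).astype(np.float32)); print(' tile',m.sum(),q,np.median(Z[m]).round(4))
    for x,y,n,zk in [(.445,-.338,'500',.06),(.54,-.325,'200',.04)]:
        m=near(x,y,.04)&(Z>.02); k=m&(Z>zk); print(n,mid(W[m]),Z[m].max().round(4),'top',k.sum(),mid(W[k]),np.median(Z[k]).round(4))
    m=near(.49,-.335,.14)&(Z<.016)&(Z>.006)&(H<20)&(S>60);q=cv2.minAreaRect((W[m][:,:2]*1000).astype(np.float32)); print(' tray',q,np.median(Z[m]).round(4))
    m=near(.6,-.03,.22)&(Z>.03)&(Z<.055)&(S<70)&(V>130); q=cv2.minAreaRect((W[m][:,:2]*1000).astype(np.float32)); print(' bal',q)
    m=near(.655,-.28,.06)&(Z>.09); print(' jar',mid(W[m]),Z[m].max())
```

```text
scene
 crucible all 359 (array([609.1,  -5.6]), 23.9) 0.1194
 rim 150 (array([609.1,  -5.6]), 23.9) 0.11447502701347256
 pan 1557 (array([616.5, -10.3]), 65.8) 0.0749
 key 50 (array([477.6,  41.3]), 11.2) [0.0514 0.057  0.0587]
 tile 650 ((495.71234130859375, 355.8355712890625), (102.56256103515625, 102.63966369628906), 82.34107971191406) 0.009
500 (array([ 444.5, -327. ]), 19.0) 0.0829 top 192 (array([ 445.7, -329.5]), 15.6) 0.0791
200 (array([ 541. , -316.6]), 14.1) 0.0629 top 166 (array([ 541., -317.]), 13.9) 0.0498
 tray ((492.3698425292969, -323.77020263671875), (178.3638458251953, 87.50065612792969), 9.353713035583496) 0.0124
 bal ((563.4044189453125, -10.910270690917969), (274.08843994140625, 199.12742614746094), 2.463765859603882)
 jar (array([ 655.3, -259.9]), 27.0) 0.11377176112919465
side
 crucible all 364 (array([606.6,  -5.1]), 25.1) 0.1184
 rim 151 (array([606.6,  -5.1]), 25.1) 0.11357018574740746
 pan 1169 (array([615.2,  -8.6]), 67.1) 0.0745
 key 49 (array([471. ,  42.5]), 11.5) [0.0539 0.0568 0.0583]
 tile 509 ((490.36700439453125, 355.89007568359375), (105.59347534179688, 102.05430603027344), 82.00389099121094) 0.0081
500 (array([ 440.6, -328.4]), 19.3) 0.0823 top 280 (array([ 439.8, -328.7]), 15.4) 0.0787
200 (array([ 538.2, -316.5]), 14.1) 0.062 top 233 (array([ 538.2, -316.5]), 14.1) 0.0474
 tray ((488.94757080078125, -323.75244140625), (178.743408203125, 92.43114471435547), 9.139176368713379) 0.0119
 bal ((560.6925048828125, -10.176742553710938), (267.6117858886719, 194.38870239257812), 2.5308847427368164)
 jar (array([ 654.4, -260.6]), 27.6) 0.11316880711884536
```

Request:
arm_command:
  rows: [1,-1.6,0.4,1,1,2,-3.2,0.8,2,1,3,-4.8,1.2,3,1,4,-6.4,1.6,4,1,5,-8,2,4,1]

```text
t: 1.6
tcp_pos: [0.3504, 0.4083, 0.258]
tcp_rot: [0.001, 1.0, 0.0, 0.0]
force: [0.3, 0.7, 0.4]
opening: 0.0854
gripper_force: 0.0
```

Request:
arm_command:
  rows: [1,-1.6,0,0,1,2,-3.2,0,0,1,3,-4.8,0,0,1,4,-6.4,0,0,1,5,-8,0,0,1]

```text
t: 2.1
tcp_pos: [0.4754, 0.2083, 0.2577]
tcp_rot: [0.002, 1.0, 0.0, 0.0]
force: [1.2, 0.8, -0.0]
opening: 0.0853
gripper_force: 0.0
```

Request:
arm_command:
  rows: [1,-1.6,0,0,1,2,-3.2,0,0,1,3,-4.8,0,0,1,4,-6.4,0,0,1,4.6,-7.6,0,0,1]

```text
t: 2.6
tcp_pos: [0.5909, 0.0165, 0.2576]
tcp_rot: [0.003, 1.0, -0.001, 0.001]
force: [0.3, -0.6, -0.2]
opening: 0.0857
gripper_force: 0.0
```

Request:
arm_command:
  rows: [0,0,0,0,1,0,0,0,0,1,0,0,0,0,1]

```text
t: 2.9
tcp_pos: [0.5892, 0.0218, 0.2572]
tcp_rot: [0.001, 1.0, 0.001, -0.0]
force: [-0.7, 1.0, 0.2]
opening: 0.0849
gripper_force: 0.0
```

Run:
```python
from h import *
s=bot.read_state(); print(s['t'],s['tcp_pos'],s['tcp_rot'],s['force'])
p=P('wrist'); im,d=viewer.snapshot('wrist'); W=cloud('wrist',d,p); np.savez('w1.npz',im=im,d=d,W=W); save('c.png',im)
print((-p[3].T@p[4]).round(3))
for q in ['crucible','pan_top','key_top']:
    for b in viewer.boxes_of('wrist',q)[:2]:
        u,v=[int(round(x)) for x in b['location']]; print(q,b['confidence'],u,v,W[min(v,419),min(u,559)].round(3))
```

```text
2.9 [0.58917994 0.02183077 0.25722774] [ 7.03359882e-04  9.99999516e-01  6.38480715e-04 -2.54531987e-04] [-0.67049019  1.02201429  0.19323459]
[0.508 0.021 0.425]
crucible 0.84 255 205 [ 0.613 -0.008  0.079]
crucible 0.66 12 114 [ 0.522 -0.292  0.014]
pan_top 0.71 250 183 [ 0.586 -0.011  0.093]
key_top 0.55 302 61 [0.471 0.041 0.057]
```

View pics/c.png

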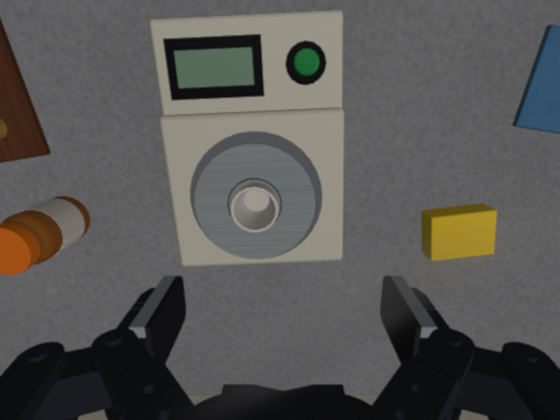

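The wrist view shows the crucible at (255,207), standing about inside the printed ring, with the key at (305,62), the slide box on the right and the jar on the left. I'll fit these from the cloud.

```bash
cat >> h.py <<'E'
def mid(Q): 
    r=cv2.minEnclosingCircle((Q[:,:2]*1000).astype(np.float32)); return np.round(r[0],1),round(r[1],1)
E
python3 - <<'E'
from h import *
z=np.load('w1.npz'); im,W=z['im'],z['W']; X,Y,Z=W[...,0],W[...,1],W[...,2]
hsv=cv2.cvtColor(im,cv2.COLOR_RGB2HSV); H,S,V=[hsv[...,i].astype(int) for i in range(3)]
ok=z['d']>0
n=ok&(np.hypot(X-.61,Y+.007)<.035)
m=n&(Z>.110); print('rim',m.sum(),mid(W[m]),np.median(Z[m]),Z[m].max())
m=ok&(np.hypot(X-.615,Y+.009)<.075)&(Z>.07)&(Z<.08); print('pan',m.sum(),mid(W[m]),np.median(Z[m]))
m=ok&(np.hypot(X-.473,Y-.043)<.03)&(H>40)&(H<85)&(S>110); print('key',m.sum(),mid(W[m]),np.median(Z[m]))
m=ok&(np.hypot(X-.615,Y+.009)<.045)&(Z<.08)&(Z>.07)&(V<85); print('ring',m.sum(),mid(W[m]) if m.sum() else '')
m=ok&(np.hypot(X-.57,Y+.01)<.22)&(Z>.03)&(Z<.055)&(S<70)&(V>110); print('bal',cv2.minAreaRect((W[m][:,:2]*1000).astype(np.float32)))
E
```

```text
rim 3677 (array([601.5,  -9.8]), 29.2) 0.324136271841357 0.36696046894888457
pan 9562 (array([613.6,  -9. ]), 65.2) 0.074746650698817
key 626 (array([470.5,  45.7]), 13.9) 0.057349717223143123
ring 156 (array([613.5,  -8.8]), 29.3)
bal ((560.5511474609375, -10.070564270019531), (273.1358337402344, 197.84620666503906), 2.4637932777404785)
```

Run:
```python
from h import *
z=np.load('w1.npz'); W=z['W']; X,Y,Z=W[...,0],W[...,1],W[...,2]
n=(z['d']>0)&(np.hypot(X-.61,Y+.007)<.04)
m=n&(Z>.110)&(Z<.13); print('rim',m.sum(),mid(W[m]),np.median(Z[m]),Z[m].max())
print(bot.read_state()['tcp_pos'])
```

```text
rim 573 (array([606.5,  -5.9]), 22.9) 0.11619235276301365 0.11863589985922582
[0.58926983 0.0215188  0.25742708]
```

Request:
arm_command:
  rows: [0.7,-1.1,0,0,1,0.7,-1.1,-1.5,0,1,0.7,-1.1,-3,0,1,0.7,-1.1,-4,0,1,0.7,-1.1,-4,0,1]

```text
t: 3.6
tcp_pos: [0.6038, -0.0065, 0.1535]
tcp_rot: [0.001, 1.0, -0.0, -0.004]
force: [-0.2, -1.0, 0.2]
opening: 0.0851
gripper_force: 0.0
```

Request:
arm_command:
  rows: [0,0,-1,0,1,0,0,-2,0,1,0,0,-2.6,0,1,0,0,-2.9,0,1,0,0,-2.9,0,1]

```text
t: 4.1
tcp_pos: [0.6071, -0.0072, 0.0849]
tcp_rot: [0.002, 1.0, 0.0, -0.0]
force: [-0.4, -1.0, 0.3]
opening: 0.0857
gripper_force: 0.0
```

Run:
```python
from h import *
s=bot.read_state(); print(s['t'],s['tcp_pos'],s['force'])
im,d=viewer.snapshot('side'); save('d.png',cv2.resize(im[140:260,230:400],None,fx=4,fy=4,interpolation=cv2.INTER_CUBIC))
```

```text
4.1 [ 0.60712946 -0.00720218  0.08488854] [-0.37521872 -0.98446431  0.34962194]
```

View pics/d.png

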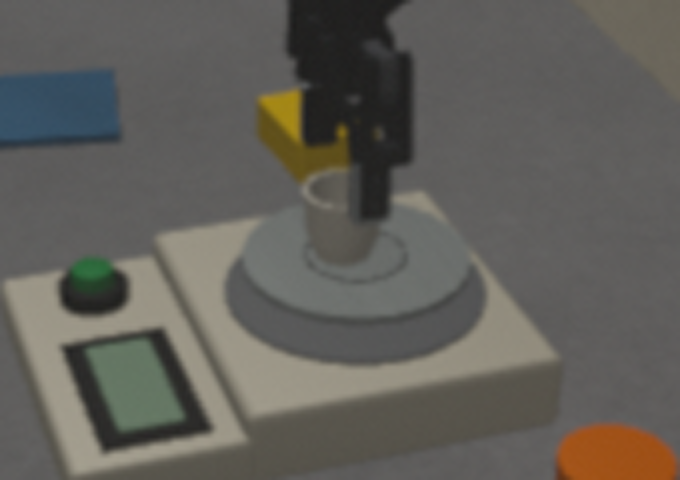

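The crop shows the near finger at (370,190), beside the upper crucible wall and clear of the pan. Its sideways offset matches the viewing angle, so I'll close.

Request:
arm_command:
  rows: [0,0,0,0,0.6,0,0,0,0,0.5,0,0,0,0,0.4,0,0,0,0,0.3,0,0,0,0,0.3]

```text
t: 4.65
tcp_pos: [0.6075, -0.0073, 0.0853]
tcp_rot: [0.002, 1.0, 0.0, 0.0]
force: [0.1, -0.2, 1.2]
opening: 0.0419
gripper_force: 60.5
```

Request:
arm_command:
  rows: [0,0,0,0,0.3,0,0,0,0,0.3,0,0,0,0,0.3]

```text
t: 4.95
tcp_pos: [0.6072, -0.0073, 0.0849]
tcp_rot: [0.002, 1.0, 0.0, 0.0]
force: [0.4, 0.4, 0.8]
opening: 0.0414
gripper_force: 60.5
```

Request:
arm_command:
  rows: [0,0,0.3,0,0.3,0,0,0.8,0,0.3,0,0,1.4,0,0.3,0,0,2,0,0.3,0,0,2,0,0.3]

```text
t: 5.45
tcp_pos: [0.6094, -0.0078, 0.1383]
tcp_rot: [0.002, 1.0, 0.0, 0.003]
force: [0.3, -0.6, 0.2]
opening: 0.0423
gripper_force: 60.7
```

Request:
arm_command:
  rows: [-0.3,1,0,0,0.3,-0.8,2.4,0,0,0.3,-1.2,3.8,0,0,0.3,-1.6,5.2,0,0,0.3,-2,6.6,0,0,0.3]

```text
t: 5.95
tcp_pos: [0.5564, 0.1588, 0.1349]
tcp_rot: [0.002, 1.0, 0.0, 0.0]
force: [1.2, -0.1, -0.0]
opening: 0.0417
gripper_force: 60.7
```

Request:
arm_command:
  rows: [-0.4,1.4,0,0,0.3,-0.8,2.8,0,0,0.3,-1.3,4.2,0,0,0.3,-1.8,5.6,0,0,0.3,-2.2,6.8,0,0,0.3]

```text
t: 6.45
tcp_pos: [0.5008, 0.3297, 0.1348]
tcp_rot: [0.001, 1.0, 0.0, -0.0]
force: [0.3, 0.3, -0.2]
opening: 0.0418
gripper_force: 60.7
```

Request:
arm_command:
  rows: [-0.2,0.6,0,0,0.3,-0.4,1.1,0,0,0.3,-0.4,1.1,-1,0,0.3,-0.4,1.1,-2,0,0.3,-0.4,1.1,-2,0,0.3]

```text
t: 6.95
tcp_pos: [0.4903, 0.3516, 0.0816]
tcp_rot: [0.003, 1.0, -0.003, -0.003]
force: [0.2, -0.2, 0.2]
opening: 0.0418
gripper_force: 60.9
```

Run:
```python
from h import *
s=bot.read_state(); print(s['t'],s['tcp_pos'],s['force'],s['opening'])
p=P('scene'); im,d=viewer.snapshot('scene'); W=cloud('scene',d,p); save('e.png',cv2.resize(im[80:200,260:430],None,fx=4,fy=4,interpolation=cv2.INTER_CUBIC))
```

```text
6.95 [0.49027623 0.35158791 0.08156474] [ 0.15440781 -0.19906514  0.1841465 ] 0.0417674891637457
```

View pics/e.png

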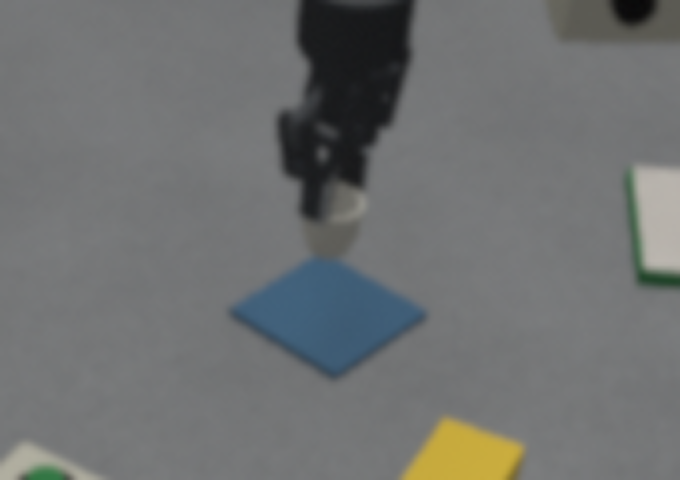

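The crucible is held upright at (333,220) in the crop, above the tile. Next I'll lower it.

Request:
arm_command:
  rows: [0,0,-0.8,0,0.3,0,0,-1.6,0,0.3,0,0,-2.2,0,0.3,0,0,-2.5,0,0.3,0,0,-2.56,0,0.3]

```text
t: 7.5
tcp_pos: [0.4924, 0.3545, 0.0208]
tcp_rot: [0.002, 1.0, -0.0, -0.0]
force: [0.1, -1.1, 1.3]
opening: 0.0415
gripper_force: 61.1
```

Request:
arm_command:
  rows: [0,0,-0.04,0,0.3,0,0,-0.08,0,0.3,0,0,-0.08,0,0.3]

```text
t: 7.8
tcp_pos: [0.4932, 0.3548, 0.0207]
tcp_rot: [0.002, 1.0, 0.0, 0.001]
force: [-2.3, -1.5, 7.0]
opening: 0.042
gripper_force: 61.8
```

Request:
arm_command:
  rows: [0,0,0.04,0,0.6,0,0,0.04,0,0.8,0,0,0.04,0,1,0,0,0.04,0,1,0,0,0.04,0,1]

```text
t: 8.3
tcp_pos: [0.492, 0.3551, 0.0197]
tcp_rot: [0.002, 1.0, 0.0, -0.0]
force: [-0.2, 0.1, -0.7]
opening: 0.0852
gripper_force: 0.0
```

Request:
arm_command:
  rows: [0,0,0.5,0,1,0,0,1.5,0,1,0,0,3,0,1,0,0,4.6,0,1,0,0,6,0,1]

```text
t: 8.8
tcp_pos: [0.4925, 0.3551, 0.1728]
tcp_rot: [0.002, 1.0, 0.001, 0.001]
force: [0.2, 1.1, -1.1]
opening: 0.0854
gripper_force: 0.0
```

Run:
```python
from h import *
s=bot.read_state(); print(s['t'],s['tcp_pos'],s['opening'])
for c in ['side','scene']:
    p=P(c); im,d=viewer.snapshot(c); W=cloud(c,d,p)
    X,Y,Z=np.moveaxis(W,-1,0); m=(d>0)&(np.hypot(X-.492,Y-.355)<.05)&(Z>.012)&(Z<.08)
    if m.any(): print(c,m.sum(),mid(W[m]),Z[m].max()); m&=Z>.043; print(mid(W[m]))
save('f.png',cv2.resize(im[80:200,260:430],None,fx=4,fy=4,interpolation=cv2.INTER_CUBIC))
```

```text
8.8 [0.49253396 0.355059   0.17284634] 0.08537936615553787
side 223 (array([492.7, 355.3]), 24.2) 0.0521842793197564
(array([492.7, 355.3]), 24.2)
scene 228 (array([488.8, 362.6]), 40.9) 0.053935284379675714
(array([493.5, 354.6]), 25.6)
```

View pics/f.png

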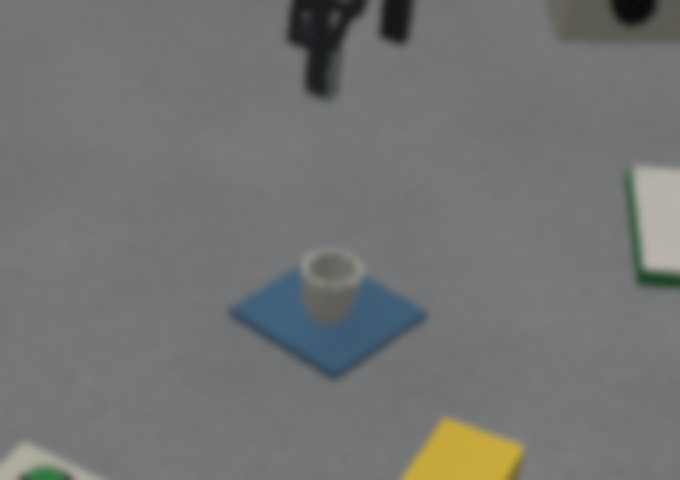

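The crucible stands upright and released on the tile, at (332,285) in the crop. Next is the weight.

Request:
arm_command:
  rows: [-0.1,-1,1,0,1,-0.2,-2.5,2,0,1,-0.4,-4,3,0,1,-0.6,-5.8,3.4,0,1,-0.8,-7.8,3.4,0,1]

```text
t: 9.4
tcp_pos: [0.4727, 0.1596, 0.2568]
tcp_rot: [0.001, 1.0, 0.001, 0.002]
force: [0.9, -1.2, 0.4]
opening: 0.0851
gripper_force: 0.0
```

Request:
arm_command:
  rows: [-0.1,-2,0,0,1,-0.3,-4,0,0,1,-0.4,-6,0,0,1,-0.5,-8,0,0,1,-0.6,-10,0,0,1]

```text
t: 9.9
tcp_pos: [0.4563, -0.0912, 0.2551]
tcp_rot: [0.002, 1.0, 0.001, 0.0]
force: [0.8, -0.4, -0.4]
opening: 0.0851
gripper_force: 0.0
```

Request:
arm_command:
  rows: [-0.1,-2,0,0,1,-0.3,-4,0,0,1,-0.4,-6,0,0,1,-0.5,-8,0,0,1,-0.6,-9.5,0,0,1]

```text
t: 10.4
tcp_pos: [0.4409, -0.3298, 0.2551]
tcp_rot: [0.003, 1.0, -0.0, 0.0]
force: [0.0, -0.2, 0.2]
opening: 0.0853
gripper_force: 0.0
```

Request:
arm_command:
  rows: [0,0,0,0,1,0,0,0,0,1,0,0,0,0,1]

```text
t: 10.7
tcp_pos: [0.4425, -0.3251, 0.2545]
tcp_rot: [0.001, 1.0, 0.001, -0.0]
force: [0.2, 0.1, 0.2]
opening: 0.0854
gripper_force: 0.0
```

Run:
```python
from h import *
s=bot.read_state(); print(s['t'],s['tcp_pos'],s['tcp_rot'],s['force'])
p=P('wrist'); im,d=viewer.snapshot('wrist'); W=cloud('wrist',d,p); save('g.png',im); print((-p[3].T@p[4]).round(3))
X,Y,Z=np.moveaxis(W,-1,0)
for x,y,zk in [(.442,-.328,.06),(.5395,-.3165,.04)]:
    m=(d>0)&(np.hypot(X-x,Y-y)<.04)&(Z>.02)&(Z<.1); k=m&(Z>Z[m].max()-.006); print(mid(W[m]),Z[m].max(),'top',k.sum(),mid(W[k]),W[k].mean(0))
    k=m&(Z>.05)&(Z<.062); print('shoulder',k.sum(),mid(W[k]) if k.any() else '')
```

```text
10.7 [ 0.44254069 -0.32508681  0.25453495] [ 8.20602258e-04  9.99999308e-01  8.38136206e-04 -9.30446769e-05] [0.20855242 0.14890163 0.22480051]
[ 0.362 -0.326  0.422]
(array([ 439.3, -326.9]), 19.0) 0.08232442227107357 top 490 (array([ 439.7, -327. ]), 13.0) [ 0.43908016 -0.32693872  0.08030322]
shoulder 418 (array([ 439.4, -326.9]), 18.9)
(array([ 535.8, -316. ]), 13.8) 0.0621215379875331 top 214 (array([ 536.5, -316.1]), 10.0) [ 0.53562378 -0.31621057  0.05995172]
shoulder 224 (array([ 536.5, -316.1]), 10.0)
```

View pics/g.png

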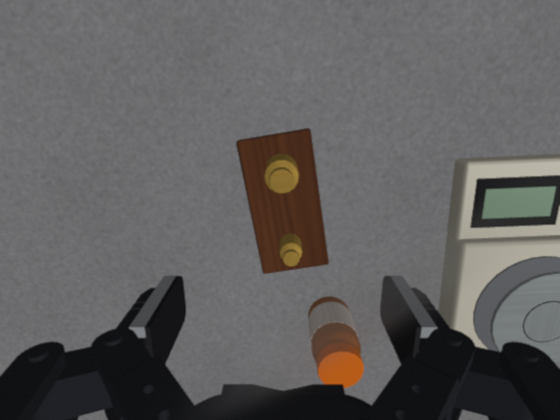

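The wrist view shows the large weight at (282,175) and the small one at (291,250), farther from the robot, with the fingers free on both sides in y.

Request:
arm_command:
  rows: [-0.12,-0.08,-1,0,1,-0.12,-0.08,-2.6,0,1,-0.12,-0.08,-4.2,0,1,-0.12,-0.08,-5.6,0,1,-0.12,-0.08,-6,0,1]

```text
t: 11.25
tcp_pos: [0.4377, -0.3249, 0.1015]
tcp_rot: [0.0, 1.0, 0.002, -0.003]
force: [-0.8, 0.7, 0.3]
opening: 0.0855
gripper_force: 0.0
```

Request:
arm_command:
  rows: [0,0,-0.8,0,1,0,0,-1.8,0,1,0,0,-2.6,0,1,0,0,-3.2,0,1,0,0,-3.3,0,1]

```text
t: 11.75
tcp_pos: [0.4393, -0.3276, 0.0217]
tcp_rot: [0.001, 1.0, 0.001, -0.001]
force: [0.8, 0.5, -0.1]
opening: 0.0856
gripper_force: 0.0
```

Request:
arm_command:
  rows: [0,0,0,0,0.8,0,0,0,0,0.6,0,0,0,0,0.5,0,0,0,0,0.4,0,0,0,0,0.3]

```text
t: 12.25
tcp_pos: [0.44, -0.328, 0.0237]
tcp_rot: [0.002, 1.0, 0.001, 0.001]
force: [-2.2, 3.6, 7.6]
opening: 0.0345
gripper_force: 58.9
```

Request:
arm_command:
  rows: [0,0,0,0,0.2,0,0,0,0,0.2,0,0,0,0,0.2,0,0,0,0,0.2,0,0,0,0,0.2]

```text
t: 12.75
tcp_pos: [0.44, -0.328, 0.0237]
tcp_rot: [0.002, 1.0, 0.001, 0.001]
force: [-1.0, 3.3, 7.9]
opening: 0.0346
gripper_force: 58.9
```

Run:
```python
from h import *
im,d=viewer.snapshot('side'); W=cloud('side',d); save('i.png',cv2.resize(im[270:390,210:380],None,fx=4,fy=4,interpolation=cv2.INTER_CUBIC))
```

```text
(no output)
```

View pics/i.png

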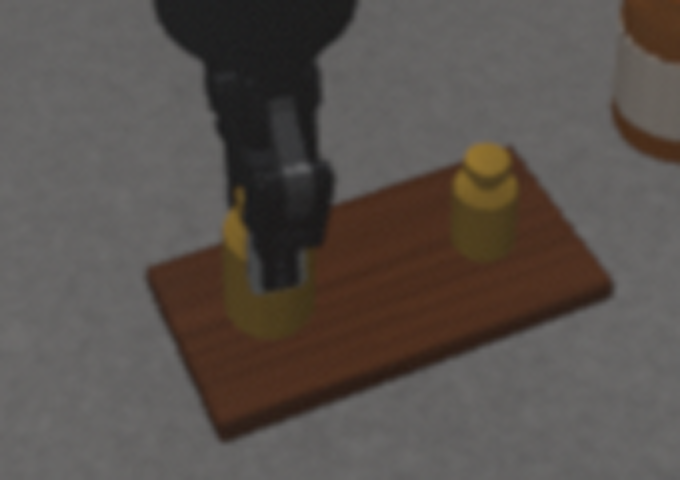

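The crop shows the near pad on the cylinder at (275,270), with the weight upright on the tray. I'll lift it.

Request:
arm_command:
  rows: [0,0,0.2,0,0.2,0,0,0.6,0,0.2,0,0,1.2,0,0.2,0,0,1.8,0,0.2,0,0,2,0,0.2]

```text
t: 13.3
tcp_pos: [0.4402, -0.33, 0.0747]
tcp_rot: [0.002, 1.0, -0.001, 0.002]
force: [0.7, -0.2, -5.2]
opening: 0.0348
gripper_force: 60.5
```

Request:
arm_command:
  rows: [0,0,0.5,0,0.2,0,0,1.2,0,0.2,0,0,2,0,0.2,0,0,2.4,0,0.2,0,0,2.4,0,0.2]

```text
t: 13.8
tcp_pos: [0.44, -0.3295, 0.134]
tcp_rot: [0.002, 1.0, -0.001, 0.001]
force: [0.2, -0.5, -4.0]
opening: 0.0346
gripper_force: 60.6
```

Request:
arm_command:
  rows: [0.3,0.6,0,0,0.2,0.9,1.6,0,0,0.2,1.5,2.7,0,0,0.2,2.1,3.8,0,0,0.2,2.7,4.9,0,0,0.2]

```text
t: 14.3
tcp_pos: [0.5062, -0.2047, 0.1313]
tcp_rot: [0.002, 1.0, 0.0, -0.001]
force: [0.9, -0.5, -5.1]
opening: 0.035
gripper_force: 60.7
```

Request:
arm_command:
  rows: [0.6,1.1,0,0,0.2,1.2,2.2,0,0,0.2,1.8,3.3,0,0,0.2,2.4,4.4,0,0,0.2,3,5.5,0,0,0.2]

```text
t: 14.8
tcp_pos: [0.5811, -0.0673, 0.1311]
tcp_rot: [0.002, 1.0, 0.0, -0.001]
force: [1.1, -0.0, -4.6]
opening: 0.0346
gripper_force: 60.7
```

Request:
arm_command:
  rows: [0.5,1,0,0,0.2,0.9,1.7,0,0,0.2,1.2,2.2,0,0,0.2,1.26,2.32,0,0,0.2,1.26,2.32,0,0,0.2]

```text
t: 15.3
tcp_pos: [0.6127, -0.0115, 0.132]
tcp_rot: [0.002, 1.0, -0.0, -0.0]
force: [-0.0, -0.5, -5.7]
opening: 0.0349
gripper_force: 60.7
```

Request:
arm_command:
  rows: [0,0,0,0,0.2,0,0,0,0,0.2,0,0,0,0,0.2]

```text
t: 15.6
tcp_pos: [0.6128, -0.012, 0.1326]
tcp_rot: [0.003, 1.0, -0.0, 0.0]
force: [0.3, -0.1, -4.9]
opening: 0.0352
gripper_force: 60.7
```

Run:
```python
from h import *
s=bot.read_state(); print(s['t'],s['tcp_pos'],s['tcp_rot'],s['force'],s['opening'])
ims=[]
for c in ['scene','side','wrist']:
    p=P(c); im,d=viewer.snapshot(c); W=cloud(c,d,p); X,Y,Z=np.moveaxis(W,-1,0)
    hsv=cv2.cvtColor(im,cv2.COLOR_RGB2HSV); H,S=hsv[...,0],hsv[...,1]
    m=(d>0)&(np.hypot(X-.613,Y+.009)<.05)&(Z>.08)&(Z<.3)&(S>100)&(H>15)&(H<35)
    if m.any(): print(c,m.sum(),mid(W[m]),Z[m].min(),Z[m].max())
    m=(d>0)&(np.hypot(X-.615,Y+.009)<.08)&(Z>.068)&(Z<.08); print(' pan',m.sum(),mid(W[m]),np.median(Z[m]))
    if c!='wrist': f,cx,cy,R,t=p; x=R@np.array([.6135,-.009,.1])+t; u,v=int(cx+f*x[0]/x[2]),int(cy+f*x[1]/x[2]); ims.append(cv2.resize(im[v-60:v+60,u-50:u+50],(400,480),interpolation=cv2.INTER_CUBIC))
save('j.png',np.hstack(ims))
```

```text
15.6 [ 0.61277912 -0.01195406  0.13255389] [ 2.74335325e-03  9.99996236e-01 -1.24276619e-05  3.59925689e-05] [ 0.33177178 -0.12789564 -4.8794014 ] 0.03519874617788939
scene 274 (array([616.5, -15.2]), 23.1) 0.12767399095949478 0.22167442527309197
 pan 1731 (array([616.6,  -9. ]), 65.8) 0.07561097141693852
side 269 (array([605.8, -15.2]), 22.5) 0.12314198759207763 0.20331147933879457
 pan 1432 (array([614. ,  -9.2]), 66.8) 0.07522504397322942
wrist 8336 (array([611.2, -11.5]), 19.7) 0.12428424747995588 0.19154866330123596
 pan 18786 (array([613.6,  -8.8]), 64.9) 0.07555889750992123
```

View pics/j.png

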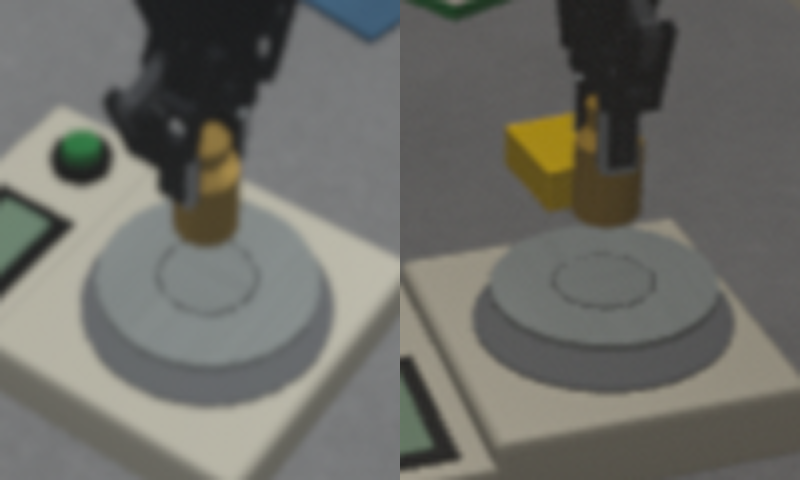

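The weight hangs upright over the pan in both views. The wrist fit puts it 2–3 mm off the ring centre, so I'll correct that and lower it, watching the force.

Request:
arm_command:
  rows: [0.09,0.1,-0.3,0,0.2,0.09,0.1,-0.7,0,0.2,0.09,0.1,-1.1,0,0.2,0.09,0.1,-1.4,0,0.2,0.09,0.1,-1.5,0,0.2]

```text
t: 16.25
tcp_pos: [0.6142, -0.0082, 0.0931]
tcp_rot: [0.002, 1.0, -0.0, -0.001]
force: [0.1, 0.2, -5.8]
opening: 0.035
gripper_force: 60.6
```

Request:
arm_command:
  rows: [0,0,-0.08,0,0.2,0,0,-0.16,0,0.2,0,0,-0.24,0,0.2,0,0,-0.32,0,0.2,0,0,-0.4,0,0.2]

```text
t: 16.75
tcp_pos: [0.6157, -0.0083, 0.0851]
tcp_rot: [0.002, 1.0, 0.0, 0.0]
force: [-0.6, -0.6, -3.8]
opening: 0.0347
gripper_force: 60.8
```

```bash
cat > w.py <<'E'
from h import *
s=bot.read_state(); print(s['t'],s['tcp_pos'].round(4) if hasattr(s['tcp_pos'],'round') else s['tcp_pos'],s['force'],s['opening'])
p=P('wrist'); im,d=viewer.snapshot('wrist'); W=cloud('wrist',d,p); X,Y,Z=np.moveaxis(W,-1,0)
hsv=cv2.cvtColor(im,cv2.COLOR_RGB2HSV); H,S=hsv[...,0],hsv[...,1]
m=(d>0)&(np.hypot(X-.613,Y+.009)<.05)&(Z>.072)&(Z<.3)&(S>100)&(H>15)&(H<35)
print('weight',mid(W[m]),np.percentile(Z[m],[1,99]))
m=(d>0)&(np.hypot(X-.615,Y+.009)<.075)&(Z>.058)&(Z<.08)&(S<60); print('pan',mid(W[m]),np.median(Z[m]))
E
python3 w.py
```

```text
16.75 [ 0.6157 -0.0083  0.0851] [-0.60603737 -0.63954119 -3.78509842] 0.03468447315704046
weight (array([613.6,  -8.7]), 19.8) [0.07994046 0.143077  ]
pan (array([613.9,  -8.6]), 65.1) 0.07363492804058523
```

Request:
arm_command:
  rows: [0,0,-0.04,0,0.2,0,0,-0.08,0,0.2,0,0,-0.12,0,0.2,0,0,-0.16,0,0.2,0,0,-0.16,0,0.2]

```text
t: 17.3
tcp_pos: [0.6157, -0.0082, 0.0811]
tcp_rot: [0.002, 1.0, 0.0, 0.0]
force: [-0.4, 0.4, -1.0]
opening: 0.0346
gripper_force: 61.0
```

Request:
arm_command:
  rows: [0,0,0,0,0.2,0,0,0,0,0.2]

```text
t: 17.5
tcp_pos: [0.6156, -0.0082, 0.081]
tcp_rot: [0.002, 1.0, 0.0, 0.0]
force: [0.3, 0.3, -1.5]
opening: 0.0348
gripper_force: 61.0
```

```bash
python3 w.py
```

```text
17.5 [ 0.6156 -0.0082  0.081 ] [ 0.31871662  0.29725389 -1.52003273] 0.034835361168406784
weight (array([613.9,  -8.4]), 19.7) [0.07606816 0.13908878]
pan (array([613.9,  -9. ]), 65.1) 0.06970595575034316
```

Request:
arm_command:
  rows: [0,0,-0.03,0,0.2,0,0,-0.06,0,0.2,0,0,-0.1,0,0.2,0,0,-0.1,0,0.2,0,0,-0.1,0,0.2]

```text
t: 18.05
tcp_pos: [0.6156, -0.0083, 0.0785]
tcp_rot: [0.002, 1.0, 0.0, 0.0]
force: [-0.8, 0.7, -0.4]
opening: 0.0349
gripper_force: 61.2
```

```bash
python3 w.py
```

```text
18.05 [ 0.6156 -0.0083  0.0785] [-0.75890558  0.71638264 -0.35472814] 0.03494558551236786
weight (array([613.9,  -8.6]), 19.9) [0.07453527 0.13658645]
pan (array([614.,  -9.]), 65.2) 0.0671742104281382
```

Request:
arm_command:
  rows: [0,0,0,0,0.45,0,0,0,0,0.5,0,0,0,0,0.6,0,0,0,0,0.8,0,0,0,0,1]

```text
t: 18.6
tcp_pos: [0.6154, -0.0084, 0.0784]
tcp_rot: [0.002, 1.0, -0.0, -0.0]
force: [-0.5, 1.0, -0.4]
opening: 0.0783
gripper_force: 0.0
```

Request:
arm_command:
  rows: [0,0,0,0,1,0,0,0,0,1]

```text
t: 18.8
tcp_pos: [0.6154, -0.0083, 0.0784]
tcp_rot: [0.002, 1.0, 0.0, 0.0]
force: [-0.6, 0.4, -0.2]
opening: 0.0854
gripper_force: 0.0
```

```bash
python3 w.py
```

```text
18.8 [ 0.6154 -0.0083  0.0784] [-0.62281944  0.4041592  -0.2283575 ] 0.08544403722505998
weight (array([614.8,  -7. ]), 18.7) [0.07441142 0.13624951]
pan (array([613.9,  -8.5]), 65.2) 0.06736058067163363
```

Request:
arm_command:
  rows: [0,0,0.4,0,1,0,0,1.2,0,1,0,0,2.4,0,1,0,0,3.8,0,1,0,0,4.8,0,1]

```text
t: 19.35
tcp_pos: [0.6162, -0.0087, 0.2015]
tcp_rot: [0.002, 1.0, 0.0, 0.002]
force: [0.4, -0.2, 1.1]
opening: 0.0855
gripper_force: 0.0
```

Request:
arm_command:
  rows: [-1.2,0.5,0,0,1,-2.6,1,0,0,0.6,-4,1.5,0,0,0.3,-5.2,2,0,0,0,-5.78,2.15,0,0,0]

```text
t: 19.85
tcp_pos: [0.4683, 0.0467, 0.1986]
tcp_rot: [0.001, 1.0, 0.001, -0.001]
force: [0.5, 0.0, -0.6]
opening: 0.0285
gripper_force: 0.0
```

Request:
arm_command:
  rows: [0,0,0,0,0,0,0,0,0,0,0,0,0,0,0,0,0,0,0,0]

```text
t: 20.25
tcp_pos: [0.4718, 0.0448, 0.1985]
tcp_rot: [0.003, 1.0, -0.0, 0.0]
force: [-0.4, -0.2, 0.2]
opening: -0.0001
gripper_force: 0.0
```

Run:
```python
from h import *
s=bot.read_state(); print(s['t'],s['tcp_pos'],s['opening'],s['force'])
for c in ['wrist','scene','side']:
    p=P(c); im,d=viewer.snapshot(c); W=cloud(c,d,p); X,Y,Z=np.moveaxis(W,-1,0)
    hsv=cv2.cvtColor(im,cv2.COLOR_RGB2HSV); H,S,V=np.moveaxis(hsv,-1,0)
    m=(d>0)&(np.hypot(X-.473,Y-.043)<.03)&(H>40)&(H<85)&(S>110)
    if m.any(): print(c,'key',m.sum(),mid(W[m]),np.median(Z[m]))
    m=(d>0)&(np.hypot(X-.613,Y+.009)<.035)&(Z>.072)&(Z<.15)&(S>100)&(H>15)&(H<35)
    if m.any(): print('weight',mid(W[m]),np.percentile(Z[m],[1,99]))
```

```text
20.25 [0.47184518 0.04484589 0.19852152] -7.87042152522109e-05 [-0.35039831 -0.18261219  0.21735468]
wrist key 664 (array([472.5,  45.3]), 14.6) 0.05697433273736874
weight (array([599.8, -10.3]), 9.4) [0.0720549  0.08070972]
scene key 48 (array([477.3,  41.5]), 10.9) 0.05684754370494684
weight (array([621.1, -11.3]), 16.9) [0.07668774 0.13721342]
side key 51 (array([472.3,  42.6]), 12.1) 0.056564221364059496
weight (array([615.5, -10.4]), 18.7) [0.07270312 0.13601017]
```

Request:
arm_command:
  rows: [0,0,-1.2,0,0,0,0,-2.8,0,0,0,0,-4.2,0,0,0,0,-5,0,0,0,0,-5.3,0,0]

```text
t: 20.9
tcp_pos: [0.4693, 0.0449, 0.0637]
tcp_rot: [0.002, 1.0, -0.001, -0.002]
force: [-0.1, -0.5, 0.1]
opening: -0.0
gripper_force: 0.0
```

Request:
arm_command:
  rows: [0,0,-0.1,0,0,0,0,-0.2,0,0,0,0,-0.3,0,0,0,0,-0.4,0,0,0,0,-0.4,0,0]

```text
t: 21.4
tcp_pos: [0.4711, 0.0457, 0.0561]
tcp_rot: [0.002, 1.0, 0.0, 0.0]
force: [-0.1, 0.6, 0.6]
opening: -0.0002
gripper_force: 0.0
```

Request:
arm_command:
  rows: [0,0,-0.06,0,0,0,0,-0.12,0,0,0,0,-0.18,0,0,0,0,-0.22,0,0,0,0,-0.22,0,0]

```text
t: 21.9
tcp_pos: [0.4707, 0.0455, 0.0502]
tcp_rot: [0.002, 1.0, -0.0, -0.0]
force: [-0.5, -0.3, 0.1]
opening: -0.0004
gripper_force: 0.0
```

Run:
```python
from h import *
s=bot.read_state(); print(s['t'],s['tcp_pos'],s['opening'],s['force'],s['torque'])
ims=[]
for c in ['scene','side']:
    p=P(c); im,d=viewer.snapshot(c)
    f,cx,cy,R,t=p; x=R@np.array([.472,.045,.06])+t; u,v=int(cx+f*x[0]/x[2]),int(cy+f*x[1]/x[2]); ims.append(cv2.resize(im[v-36:v+36,u-30:u+30],(400,480),interpolation=cv2.INTER_CUBIC))
save('k.png',np.hstack(ims))
```

```text
21.9 [0.47071826 0.04546342 0.05017098] -0.0003864424581324249 [-0.53990299 -0.26816489  0.09413844] [-0.03173159 -0.01774646 -0.01282059]
```

View pics/k.png

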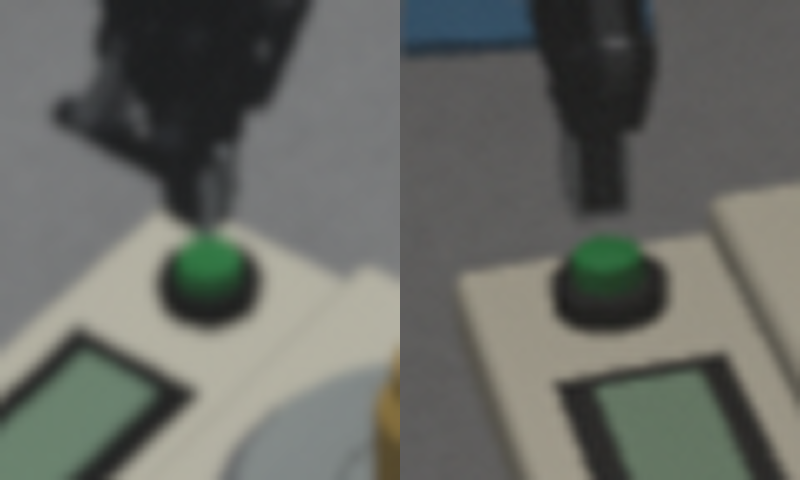

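The shut fingertips hang centred over the key, but still visibly about 15 mm above it in both views. I'll keep descending with the force as the guide.

Request:
arm_command:
  rows: [0,0,-0.06,0,0,0,0,-0.12,0,0,0,0,-0.18,0,0,0,0,-0.24,0,0,0,0,-0.3,0,0]

```text
t: 22.5
tcp_pos: [0.4708, 0.0455, 0.0427]
tcp_rot: [0.002, 1.0, 0.0, -0.0]
force: [-0.2, -0.4, -0.1]
opening: -0.0
gripper_force: 0.0
```

```bash
cat > k.py <<'E'
from h import *
s=bot.read_state(); print(s['t'],s['tcp_pos'],s['opening'],s['force'])
for c in ['scene','side']:
    p=P(c); im,d=viewer.snapshot(c); W=cloud(c,d,p); X,Y,Z=np.moveaxis(W,-1,0)
    hsv=cv2.cvtColor(im,cv2.COLOR_RGB2HSV); H,S,V=np.moveaxis(hsv,-1,0)
    k=(d>0)&(np.hypot(X-.473,Y-.043)<.03)&(H>40)&(H<85)&(S>110)
    m=(d>0)&(np.hypot(X-.471,Y-.045)<.03)&(Z>.06)&(Z<.2)&~k
    print(c,'key top',k.sum(),np.percentile(Z[k],90) if k.any() else '','tip min z',np.percentile(Z[m],[0,2]),np.median(W[m&(Z<np.percentile(Z[m],2)+.01)],0))
E
python3 k.py
```

```text
22.5 [0.47082296 0.04550472 0.04268186] -2.2402471662585538e-05 [-0.19626384 -0.3535693  -0.05856203]
scene key top 53 0.058711704600717785 tip min z [0.06890175 0.07606734] [0.479797   0.03901116 0.0799254 ]
side key top 52 0.05851449486027325 tip min z [0.06589288 0.0689366 ] [0.46968014 0.03851682 0.07407682]
```

Request:
arm_command:
  rows: [0,0,-0.06,0,0,0,0,-0.12,0,0,0,0,-0.18,0,0,0,0,-0.24,0,0,0,0,-0.28,0,0]

```text
t: 23.1
tcp_pos: [0.4708, 0.0455, 0.0357]
tcp_rot: [0.002, 1.0, 0.0, -0.0]
force: [-0.6, -0.3, -0.6]
opening: 0.0001
gripper_force: 0.0
```

Request:
arm_command:
  rows: [0,0,-0.04,0,0,0,0,-0.08,0,0,0,0,-0.08,0,0]

```text
t: 23.4
tcp_pos: [0.4708, 0.0455, 0.0337]
tcp_rot: [0.002, 1.0, 0.0, -0.0]
force: [-0.8, -0.2, 0.6]
opening: 0.0
gripper_force: 0.0
```

Request:
arm_command:
  rows: [0,0,-0.04,0,0,0,0,-0.08,0,0,0,0,-0.08,0,0]

```text
t: 23.7
tcp_pos: [0.471, 0.0455, 0.0319]
tcp_rot: [0.002, 1.0, 0.0, 0.0]
force: [-0.8, 0.4, 1.4]
opening: -0.0002
gripper_force: 1.0
```

```bash
python3 k.py
```

```text
23.7 [0.47098044 0.04553328 0.03190082] -0.0002208432243990279 [-0.76251402  0.44012827  1.44343305]
scene key top 31 0.05684709292719345 tip min z [0.06083489 0.06638529] [0.47984018 0.03860198 0.06948336]
side key top 20 0.0556497589542136 tip min z [0.06026692 0.0623784 ] [0.46839993 0.03722688 0.06698588]
```

Request:
arm_command:
  rows: [0,0,-0.04,0,0,0,0,-0.08,0,0,0,0,-0.12,0,0,0,0,-0.12,0,0]

```text
t: 24.2
tcp_pos: [0.471, 0.0455, 0.0289]
tcp_rot: [0.002, 1.0, 0.0, 0.0]
force: [-0.2, 0.2, 3.8]
opening: 0.0004
gripper_force: 1.9
```

Request:
arm_command:
  rows: [0,0,-0.03,0,0,0,0,-0.06,0,0,0,0,-0.06,0,0]

```text
t: 24.5
tcp_pos: [0.471, 0.0455, 0.0274]
tcp_rot: [0.002, 1.0, 0.0, 0.0]
force: [-0.5, 0.4, 5.1]
opening: 0.0002
gripper_force: 2.3
```

Request:
arm_command:
  rows: [0,0,-0.03,0,0,0,0,-0.06,0,0,0,0,-0.06,0,0]

```text
t: 24.8
tcp_pos: [0.471, 0.0455, 0.0269]
tcp_rot: [0.002, 1.0, 0.001, -0.0]
force: [-4.4, -0.1, 15.5]
opening: -0.0
gripper_force: 8.0
```

The force jumped to 15 N, so the key is on its stop. I'll release it and retreat.

Request:
arm_command:
  rows: [0,0,0.1,0,0,0,0,0.5,0,0,0,0,1.5,0,0,0,0,3.2,0,0,0,0,5,0,0]

```text
t: 25.3
tcp_pos: [0.4695, 0.045, 0.1514]
tcp_rot: [0.002, 1.0, -0.001, -0.001]
force: [1.0, 1.7, 0.0]
opening: -0.0001
gripper_force: 0.0
```

Request:
arm_command:
  rows: [-0.3,0,1.5,0,0,-0.6,0,3,0,0,-0.6,0,3,0,0,-0.6,0,3,0,0,-0.6,0,3,0,0]

```text
t: 25.8
tcp_pos: [0.4548, 0.0454, 0.2247]
tcp_rot: [0.002, 1.0, -0.0, -0.001]
force: [0.4, 0.0, -0.4]
opening: -0.0001
gripper_force: 0.0
```

Run:
```python
from h import *
s=bot.read_state(); print(s['t'],s['tcp_pos'],s['force'])
for c in ['wrist','scene','side']:
    p=P(c); im,d=viewer.snapshot(c); W=cloud(c,d,p); X,Y,Z=np.moveaxis(W,-1,0)
    hsv=cv2.cvtColor(im,cv2.COLOR_RGB2HSV); H,S,V=np.moveaxis(hsv,-1,0)
    m=(d>0)&(np.hypot(X-.473,Y-.043)<.03)&(H>40)&(H<85)&(S>110)
    if m.any(): print(c,'key',m.sum(),mid(W[m]),np.percentile(Z[m],90))
    m=(d>0)&(np.hypot(X-.614,Y+.009)<.035)&(Z>.071)&(Z<.15)&(S>100)&(H>15)&(H<35)
    if m.any(): print('weight',mid(W[m]),np.percentile(Z[m],[1,99]),'top',mid(W[m&(Z>.13)]) if (m&(Z>.13)).any() else '')
    m=(d>0)&(np.hypot(X-.614,Y+.009)<.07)&(Z>.055)&(Z<.08)&(S<60); print('pan',mid(W[m]),np.median(Z[m]))
    m=(d>0)&(np.hypot(X-.4925,Y-.355)<.035)&(Z>.043)&(Z<.06)
    if m.any(): print('crucible',mid(W[m]),Z[m].max())
```

```text
25.8 [0.45484665 0.04539768 0.22467528] [ 0.40610752  0.02824888 -0.4390478 ]
wrist key 561 (array([472.5,  45.3]), 14.7) 0.05809899902130353
weight (array([600.3, -12.1]), 10.6) [0.07102793 0.08024961] top 
pan (array([612.2,  -8.9]), 64.4) 0.06700739448954575
crucible (array([493.9, 341. ]), 16.1) 0.05167103517410761
scene key 47 (array([477.1,  41.9]), 10.8) 0.059044006817574164
weight (array([621.1, -10.6]), 17.2) [0.07496891 0.13666763] top (array([618.9,  -9.8]), 11.9)
pan (array([614.8, -10.1]), 68.4) 0.06738413270007185
crucible (array([495.6, 354.6]), 24.9) 0.05338525088261381
side key 50 (array([471.3,  42.9]), 11.5) 0.05780799884741927
weight (array([615.5, -10.4]), 18.6) [0.07210812 0.1360261 ] top (array([615.1,  -7.8]), 14.4)
pan (array([612.6,  -8.3]), 67.6) 0.06694719739664089
crucible (array([492.8, 355.4]), 25.0) 0.052232629831568504
```

The key is back up, the weight is centred with the pan sunk about 8 mm, and the crucible is on the tile.

```bash
python3 -c "
from bench import bot; print(bot.job_done())"
```

```text
the job is handed in; nothing more can be done
None
```

I handed the job in at about 26 s, with no verdict returned: the crucible is on the tile, the 500 g weight is centred on the pan (sunk about 8 mm), and the key was pressed to its stop and released.

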